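Put the microscope objectives away by colour code

TASK

Put the four microscope objectives away: stand each one, upright, down inside the storage cup of its own colour (red in red, yellow in yellow, green in green, blue in blue), in any order. They are precision optics, so set them down gently and never drop one or let it tip over, and leave the petri dish and the oil bottle where they are.

Things in the scene. Friction and masses are not known exactly. Their poses are not given: they have to be found in the camera images.
- objective_red: microscope objective lens with a red colour code, loose, standing upright: a metal cylinder 32 mm in diameter and 40 mm high (the part to grip), with a red band round its top and a red cone-shaped shoulder (40 to 47 mm up), then a metal nose 22 mm in diameter up to the dark lens, 52 mm in all; 120 to 195 g. Origin: centre of its underside; z is its axis, up through the nose; yaw means nothing.
- objective_yellow: microscope objective lens with a yellow colour code, loose, standing upright: a metal cylinder 32 mm in diameter and 40 mm high (the part to grip), with a yellow band round its top and a yellow cone-shaped shoulder (40 to 47 mm up), then a metal nose 22 mm in diameter up to the dark lens, 57 mm in all; 120 to 195 g. Origin: centre of its underside; z is its axis, up through the nose; yaw means nothing.
- objective_green: microscope objective lens with a green colour code, loose, standing upright: a metal cylinder 32 mm in diameter and 40 mm high (the part to grip), with a green band round its top and a green cone-shaped shoulder (40 to 47 mm up), then a metal nose 22 mm in diameter up to the dark lens, 62 mm in all; 120 to 195 g. Origin: centre of its underside; z is its axis, up through the nose; yaw means nothing.
- objective_blue: microscope objective lens with a blue colour code, loose, standing upright: a metal cylinder 32 mm in diameter and 40 mm high (the part to grip), with a blue band round its top and a blue cone-shaped shoulder (40 to 47 mm up), then a metal nose 22 mm in diameter up to the dark lens, 67 mm in all; 120 to 195 g. Origin: centre of its underside; z is its axis, up through the nose; yaw means nothing.
- holder_red: red storage cup, fixed to the bench: a round shallow cup with a broad flat red ring (76 mm outer and 52 mm inner diameter, top 12 mm above the bench) on a black rubber foot 82 mm in diameter whose 3 mm thick top is the cup's inner floor, so the recess is 52 mm wide and 9 mm deep. Origin: centre of its underside, on the bench; z up. The red-coded objective stands in it.
- holder_yellow: yellow storage cup, fixed to the bench: a round shallow cup with a broad flat yellow ring (76 mm outer and 52 mm inner diameter, top 12 mm above the bench) on a black rubber foot 82 mm in diameter whose 3 mm thick top is the cup's inner floor, so the recess is 52 mm wide and 9 mm deep. Origin: centre of its underside, on the bench; z up. The yellow-coded objective stands in it.
- holder_green: green storage cup, fixed to the bench: a round shallow cup with a broad flat green ring (76 mm outer and 52 mm inner diameter, top 12 mm above the bench) on a black rubber foot 82 mm in diameter whose 3 mm thick top is the cup's inner floor, so the recess is 52 mm wide and 9 mm deep. Origin: centre of its underside, on the bench; z up. The green-coded objective stands in it.
- holder_blue: blue storage cup, fixed to the bench: a round shallow cup with a broad flat blue ring (76 mm outer and 52 mm inner diameter, top 12 mm above the bench) on a black rubber foot 82 mm in diameter whose 3 mm thick top is the cup's inner floor, so the recess is 52 mm wide and 9 mm deep. Origin: centre of its underside, on the bench; z up. The blue-coded objective stands in it.
- dish: closed petri dish with white lid, loose on the bench, 60 mm in diameter and 14 mm high; a bystander. Origin: centre of its underside, z up.
- oil_bottle: small brown glass immersion oil bottle with black cap, loose, standing on the bench, 30 mm in diameter and 62 mm high; a bystander. Origin: centre of its underside, z up.

How it is judged:
By the outcome, as a careful person would: the job done as asked, in the order asked, and still so for the second after the job is handed in, with the robot touching nothing.
It also fails if it takes over 120 s, if anything falls off the work surface, if the arm or the gripper's body presses on something with over 40 N, if the wrist force passes 120 N, or if a joint passes its speed limit or range.

ROBOT

A 6-joint arm with a two-finger parallel gripper is mounted at the origin on the work surface. World frame = base frame: x ahead of the robot, y to its left, z up, the work surface at z = 0. Lengths are in m, angles in rad, forces in N, time in s.
With the tool pointing down it reaches from about 0.35 to 0.775 m from the base axis. Payload 7.3 kg.
Tool frame: the origin (TCP) lies between the finger pads; the fingertips stand 8 mm ahead of it and the grasp point (between the pads) lies 11 mm behind it (robot.nose_length is the distance from the TCP to the fingertips, in m); z points along the fingers, y is the line along which they close (so a half turn about z gives the same grasp; the last joint's range is limited). The gripper opens to 92 mm and grips with 3 to 60 N. Pads are 19 mm wide; open, the fingers measure 130 mm over their backs; the gripper's body (75 mm by 190 mm) begins 47 mm behind the grasp point.
Start: joints at [-1.495, 0.342, 1.524, -0, 1.275, -0.146], TCP at [0.116, -0.512, 0.235] pointing down, gripper open.
Joint ranges: [-2.53, 2.53], [-0.77, 2.02], [0.04, 2.7], [-1, 4.14], [0.28, 2.66], [-3.11, 3.11]. Speed limits (rad/s): [2.57, 2.57, 3.14, 3.14, 3.14, 3.14].

INTERFACE

Orientations are given as [roll, pitch, yaw] about the fixed x, y, z axes, in that order (R = Rz(yaw) Ry(pitch) Rx(roll)).
In Python, from cell import robot gives the robot as it stands. The module is installed in compiled form; this text tells all that it offers.
- The arm moves only by the shell command python3 -m jog 'ROWS' [FORCE]. ROWS is JSON, a list that holds one entry, the list of rows, each a list of 5 numbers: the gripper's target within -1 to 1 (fully open at 1, half-way at 0, shut at -1), then the shift along the tool's x, y, z in m, then the turn about the tool's z in rad. A call has 1 to 5 rows; each row is the pose to reach, as a shift and turn from the pose commanded when the call began, along the tool's axes at that moment; what a row does not reach only later rows make up. A row lasts 1/12 s, in which the tool goes at most 41.7 mm and 7.16 degrees, less where a joint would pass 70% of its speed; a pose out of reach is approached as far as the arm can. A call with a gripper value outside its range is refused whole. The fingers move at their own pace and stop on an object; FORCE is the grip in N (left out, the last holds). Time passes only in rows, so rows that repeat a pose let the fingers close. It gives the time, the measured TCP pose, the force, the opening and the grip force at its end, in the units of the state.
- robot.observe(): the state, without advancing time (a new reading comes with each control period).
- robot.read_camera(name): name is "scene" or "top" or "wrist"; returns the picture (420x560x3 uint8, red, green, blue); there is no depth.
- robot.camera_model(name): a dict with "camera_matrix" (3x3 intrinsics, pixels), "position" and "attitude" of the camera in the world; the wrist camera has in their place "mount" (4x4, takes a point from camera to tool coordinates, whose origin is the TCP and whose axes are the flange's). Camera axes: x right, y down, z forward; pixel columns grow to the right and rows downward; lengths in m; the calibration is good to about 2 mm. A picture is of the moment at which its call begins: read the wrist's pose just before it. camera_model takes no time and is no camera call.
- robot.hand_in(): hands the job in; it is judged then, once.
The state is a dict: "time": time; "qpos": joint angles; "qvel": joint speeds; "joint_efforts": joint torques, N m; "tool_pos": TCP position; "tool_rot": TCP orientation; "contact_force": force on the tool from outside, world axes, zero at the start; "torque": the same for the moment, N m; "opening": finger opening in m; "grip_force": force on a finger pad.
Only numpy, scipy, OpenCV 4.12 (cv2) and the standard library are available. Lean on these libraries where they do the work, as an engineer would, in place of code of your own. Each camera call takes 0.05 s, during which the arm holds its last target. There are 200 camera calls.

## Working session

There is one attempt and no reset: what is moved stays moved. The work goes in short steps, Python scripts to look and compute and a shell command to move; the robot and the scene stay as the last step left them, time stands still between calls to the robot, and variables do not carry over. Pictures are saved under pics/ and viewed, at most 14 in all, crops included, and the job is handed in when it is done.

```bash
mkdir -p pics; python3 - <<'E'
from cell import robot
import cv2,numpy as np
np.set_printoptions(precision=4,suppress=True)
s=robot.observe();print(s['time'],s['tool_pos'],s['tool_rot'],s['opening'])
ims=[]
for n in ['scene','top','wrist']:
    im=robot.read_camera(n);cv2.imwrite(f'pics/{n}0.png',im[:,:,::-1]);print(n,robot.camera_model(n))
E
```

```text
0.0 [ 0.1155 -0.5117  0.234 ] [-3.14   -0.0002  0.2218] 0.09213939675998793
scene {'camera_matrix': array([[415.3613,   0.    , 281.8073],
       [  0.    , 415.3613, 207.734 ],
       [  0.    ,   0.    ,   1.    ]]), 'position': array([0.9384, 0.2591, 0.6232]), 'attitude': array([-2.4402,  0.0185,  2.0977])}
top {'camera_matrix': array([[386.6289,   0.    , 275.7869],
       [  0.    , 386.6289, 208.0274],
       [  0.    ,   0.    ,   1.    ]]), 'position': array([ 0.4378, -0.0127,  0.8269]), 'attitude': array([-3.0366,  0.0302, -1.5949])}
wrist {'camera_matrix': array([[335.4239,   0.    , 283.0769],
       [  0.    , 335.4239, 209.7261],
       [  0.    ,   0.    ,   1.    ]]), 'mount': array([[-0.0001, -0.9558, -0.2941,  0.0793],
       [ 1.    ,  0.    , -0.0005,  0.0003],
       [ 0.0005, -0.2941,  0.9558, -0.15  ],
       [ 0.    ,  0.    ,  0.    ,  1.    ]])}
```

View pics/top0.png

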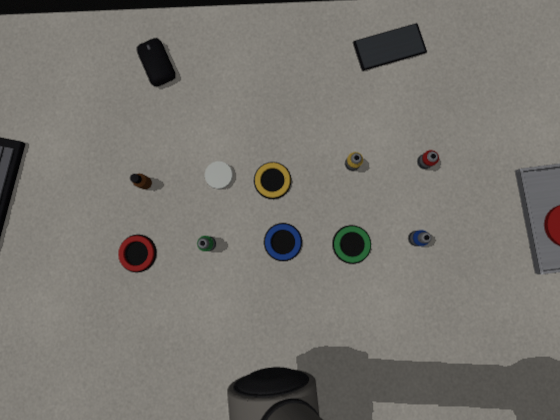

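View pics/scene0.png

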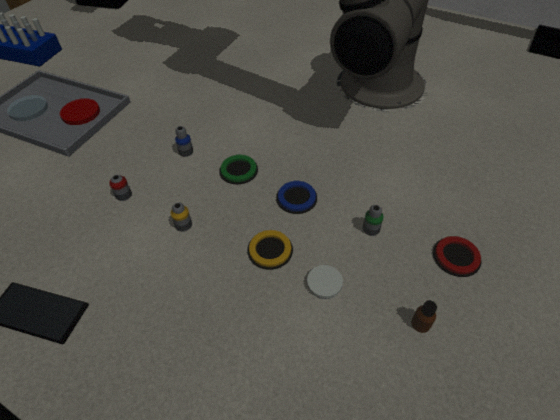

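Top view: cups at red (137,253), yellow (272,181), blue (283,242) and green (352,244). The objectives are green (207,243), yellow (355,161), red (429,159) and blue (420,238). The dish is at (218,175) and the bottle at (140,181). The scene view shows the same layout. Next I'll triangulate from the colour masks.

```bash
cat > h.py <<'E'
import cv2,numpy as np
from scipy.spatial.transform import Rotation as Ro
from cell import robot
np.set_printoptions(precision=4,suppress=True)
HUE={'red':[(0,7),(172,180)],'yellow':[(18,32)],'green':[(55,90)],'blue':[(100,125)]}
def blobs(im,c,amin=25,smin=110,vmin=40):
    h=cv2.cvtColor(im,cv2.COLOR_RGB2HSV);m=np.zeros(h.shape[:2],np.uint8)
    for a,b in HUE[c]: m|=cv2.inRange(h,(a,smin,vmin),(b,255,255))
    n,l,st,ce=cv2.connectedComponentsWithStats(m)
    out=[]
    for i in range(1,n):
        if st[i,4]<amin: continue
        k=(l==i).astype(np.uint8);cs,_=cv2.findContours(k,cv2.RETR_EXTERNAL,cv2.CHAIN_APPROX_NONE)
        p=max(cs,key=len);mm=cv2.moments(cv2.convexHull(p))
        if mm['m00']>0: out.append((mm['m10']/mm['m00'],mm['m01']/mm['m00'],st[i,4],st[i,2],st[i,3]))
    return sorted(out,key=lambda b:-b[2])
def pose(n,s=None):
    cm=robot.camera_model(n)
    if n!='wrist': return cm['camera_matrix'],Ro.from_euler('xyz',cm['attitude']).as_matrix(),np.array(cm['position'])
    T=np.eye(4);T[:3,:3]=Ro.from_euler('xyz',s['tool_rot']).as_matrix();T[:3,3]=s['tool_pos'];T=T@cm['mount']
    return cm['camera_matrix'],T[:3,:3],T[:3,3]
def ray(P,u,v):
    K,R,p=P;d=R@np.linalg.solve(K,[u,v,1]);return p,d/np.linalg.norm(d)
def plane(P,u,v,z):
    p,d=ray(P,u,v);return p+d*(z-p[2])/d[2]
def tri(r1,r2):
    A=np.zeros((3,3));b=np.zeros(3)
    for p,d in (r1,r2): M=np.eye(3)-np.outer(d,d);A+=M;b+=M@p
    x=np.linalg.solve(A,b);return x,np.linalg.norm(np.cross(x-r1[0],r1[1]))
E
python3 - <<'E'
from h import *
ims={n:cv2.imread(f'pics/{n}0.png')[:,:,::-1].copy() for n in('top','scene')}
P={n:pose(n) for n in ims}
for c in HUE:
    B={n:[b for b in blobs(ims[n],c)] for n in ims}
    for b in B['top'][:5]:
        best=min(((*tri(ray(P['top'],*b[:2]),ray(P['scene'],*q[:2])),q) for q in B['scene']),key=lambda t:t[1])
        print(c,np.round(b,1),best[0],round(best[1],4),np.round(best[2],1))
E
```

```text
red [135.8 253.  588.   35.   37. ] [0.4364 0.3112 0.0071] 0.0007 [458.1 254.7 795.   45.   38. ]
red [553.  224.6 453.   15.   41. ] [ 0.4799 -0.5637  0.0242] 0.0101 [ 79.6 111.2 812.   40.   27. ]
red [429.8 157.9 106.   17.   16. ] [ 0.6176 -0.3117  0.0357] 0.0009 [118.2 183.2 126.   17.   13. ]
yellow [272.2 179.8 602.   36.   36. ] [0.5862 0.0162 0.0065] 0.0001 [269.8 248.  794.   43.   37. ]
yellow [354.2 159.9  96.   16.   16. ] [ 0.6181 -0.1564  0.0353] 0.0007 [179.8 213.4 144.   18.   15. ]
green [351.8 244.  618.   37.   37. ] [ 0.4445 -0.148   0.0078] 0.0003 [238.1 168.  448.   35.   27. ]
green [205.9 243.   74.   13.   15. ] [0.4529 0.157  0.0312] 0.0019 [374.7 218.9 103.   17.   11. ]
blue [282.5 241.5 603.   36.   36. ] [ 0.4532 -0.0024  0.0082] 0.0001 [296.6 195.5 545.   38.   30. ]
blue [419.5 238.   98.   14.   15. ] [ 0.454  -0.2804  0.0374] 0.0018 [182.7 139.7  90.   14.   10. ]
```

```bash
python3 -m jog '[[[1,0,0,0,0.111],[1,0,0,0,0.2218],[1,0,0,0,0.2218]]]' 20; python3 -m jog '[[[1,0.04,-0.03,0,0],[1,0.08,-0.06,0,0],[1,0.11,-0.09,0,0],[1,0.14,-0.11,0,0],[1,0.17,-0.13,0,0]]]'; python3 -m jog '[[[1,0.04,-0.02,0,0],[1,0.07,-0.04,0,0],[1,0.10,-0.06,0,0],[1,0.12,-0.08,0,0],[1,0.12,-0.08,0,0]]]'
```

```text
time: 0.4
tool_pos: [0.1155, -0.512, 0.2345]
tool_rot: [-3.141, 0.0, -0.004]
contact_force: [-0.1, -0.3, -0.1]
opening: 0.0917
grip_force: 0.0
time: 0.82
tool_pos: [0.2815, -0.3838, 0.2347]
tool_rot: [-3.141, 0.0, 0.003]
contact_force: [0.5, -0.7, 0.4]
opening: 0.0919
grip_force: 0.0
time: 1.23
tool_pos: [0.4036, -0.302, 0.2345]
tool_rot: [-3.14, -0.001, 0.008]
contact_force: [-0.6, 1.3, -0.3]
opening: 0.092
grip_force: 0.0
```

```bash
cat > w.py <<'E'
from h import *
import sys
# wrist look: for colour c, cast objective blob (z=0.040) and ring blob (z=0.012) rays
s=robot.observe();im=robot.read_camera('wrist');P=pose('wrist',s)
cv2.imwrite(f'pics/{sys.argv[1]}.png',im[:,:,::-1])
print('tcp',s['tool_pos'],s['tool_rot'],'grip',s['opening'],s['grip_force'])
for c in sys.argv[2:]:
    for b in blobs(im,c,60)[:3]: print(c,np.round(b,1),'z.041',plane(P,*b[:2],.041)[:2],'z.012',plane(P,*b[:2],.012)[:2])
E
python3 w.py w1 blue green
```

```text
tcp [ 0.4036 -0.302   0.2345] [-3.14   -0.0009  0.0084] grip 0.09198513865215732 0.0
blue [  21.   133.1 1668.    49.    71. ] z.041 [ 0.4555 -0.0386] z.012 [ 0.4532 -0.0164]
blue [264.2 135.7 332.   31.   32. ] z.041 [ 0.4551 -0.2825] z.012 [ 0.4527 -0.2808]
green [ 144.1  140.1 2314.    71.    71. ] z.041 [ 0.4496 -0.1614] z.012 [ 0.4468 -0.1495]
```

View pics/w1.png

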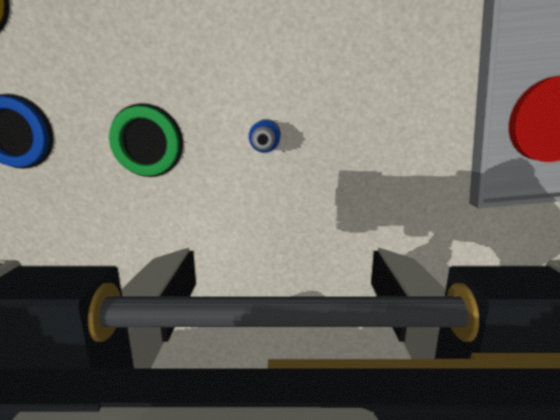

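Wrist view: the blue objective is at (264,136), in line with the triangulation, and the green cup is at (145,140). I'll approach blue.

```bash
python3 -m jog '[[[1,0.03,-0.01,0.03,0],[1,0.05,-0.02,0.06,0],[1,0.05,-0.02,0.09,0],[1,0.05,-0.02,0.12,0],[1,0.05,-0.02,0.12,0]]]'; python3 -m jog '[[[1,0,0,0,0],[1,0,0,0,0]]]'; python3 w.py w2 blue
```

```text
time: 1.7
tool_pos: [0.4473, -0.2838, 0.1093]
tool_rot: [-3.135, 0.009, 0.002]
contact_force: [-1.2, 0.4, -0.1]
opening: 0.0917
grip_force: 0.0
time: 1.87
tool_pos: [0.4509, -0.2868, 0.1163]
tool_rot: [3.14, -0.002, -0.0]
contact_force: [0.0, -0.1, 0.1]
opening: 0.0915
grip_force: 0.0
tcp [ 0.4509 -0.2868  0.1163] [ 3.14   -0.0016 -0.0001] grip 0.09151141537783984 0.0
blue [276.  213.4 688.   44.   38. ] z.041 [ 0.4583 -0.2822] z.012 [ 0.4491 -0.2816]
```

```bash
python3 -m jog '[[[1,0.004,-0.005,0.02,0],[1,0.004,-0.005,0.04,0],[1,0.004,-0.005,0.06,0],[1,0.004,-0.005,0.06,0],[1,0.004,-0.005,0.06,0]]]';  python3 -m jog '[[[1,0,0,0.01,0],[1,0,0,0.02,0],[1,0,0,0.03,0],[1,0,0,0.033,0],[1,0,0,0.033,0]]]'
```

```text
time: 2.33
tool_pos: [0.4549, -0.2811, 0.0559]
tool_rot: [3.141, -0.001, -0.0]
contact_force: [-0.4, -0.8, 1.2]
opening: 0.0916
grip_force: 0.0
time: 2.75
tool_pos: [0.4541, -0.2801, 0.0206]
tool_rot: [-3.14, 0.002, -0.0]
contact_force: [-0.7, -0.9, -0.2]
opening: 0.0919
grip_force: 0.0
```

Good position. I'll close with about 25 N.

```bash
python3 -m jog '[[[0,0,0,0,0],[-0.2,0,0,0,0],[-0.4,0,0,0,0],[-0.6,0,0,0,0],[-1,0,0,0,0]]]' 25;  python3 -m jog '[[[-1,0,0,0,0],[-1,0,0,0,0],[-1,0,0,0,0],[-1,0,0,0,0],[-1,0,0,0,0]]]' 25
```

```text
time: 3.17
tool_pos: [0.4548, -0.2806, 0.022]
tool_rot: [3.141, -0.0, 0.0]
contact_force: [0.2, 0.1, 0.5]
opening: 0.063
grip_force: 0.0
time: 3.58
tool_pos: [0.4547, -0.2806, 0.0218]
tool_rot: [3.141, -0.0, 0.0]
contact_force: [-0.7, -0.5, 0.6]
opening: 0.0314
grip_force: 25.0
```

```bash
python3 -m jog '[[[-1,0,0,-0.01,0],[-1,0,0,-0.03,0],[-1,0,0,-0.055,0],[-1,0,0,-0.07,0],[-1,0,0,-0.07,0]]]';  python3 -m jog '[[[-1,0,-0.02,0,0],[-1,0,-0.05,0,0],[-1,0,-0.08,0,0],[-1,0,-0.11,0,0],[-1,0,-0.14,0,0]]]'; python3 -m jog '[[[-1,-0.001,-0.03,0,0],[-1,-0.001,-0.06,0,0],[-1,-0.001,-0.09,0,0],[-1,-0.001,-0.12,0,0],[-1,-0.001,-0.138,0,0]]]'; python3 -m jog '[[[-1,0,0,0,0],[-1,0,0,0,0],[-1,0,0,0,0]]]'; python3 w.py w3 blue
```

```text
time: 4.0
tool_pos: [0.4562, -0.2817, 0.0954]
tool_rot: [3.137, -0.005, 0.0]
contact_force: [0.9, -0.7, -1.3]
opening: 0.0313
grip_force: 25.0
time: 4.42
tool_pos: [0.4538, -0.139, 0.091]
tool_rot: [-3.141, 0.001, -0.001]
contact_force: [-0.5, 0.4, -1.4]
opening: 0.0315
grip_force: 25.0
time: 4.83
tool_pos: [0.4524, 0.0, 0.091]
tool_rot: [-3.141, 0.002, 0.001]
contact_force: [-0.6, 0.1, -1.8]
opening: 0.0316
grip_force: 25.0
time: 5.08
tool_pos: [0.4535, -0.0029, 0.0914]
tool_rot: [3.141, 0.001, 0.0]
contact_force: [0.1, -0.8, -1.5]
opening: 0.0313
grip_force: 25.0
tcp [ 0.4535 -0.0029  0.0914] [3.1413 0.0006 0.0002] grip 0.03127215213135017 24.999315440654755
blue [ 281.4  213.6 3857.   106.    92. ] z.041 [ 0.4686 -0.0021] z.012 [ 0.4593 -0.002 ]
blue [ 283.1  278.1 1926.    73.    42. ] z.041 [ 0.4234 -0.0032] z.012 [ 0.4076 -0.0032]
```

View pics/w3.png

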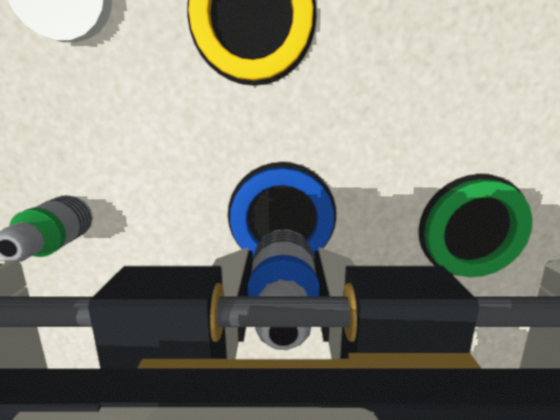

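The blue objective is held upright just above the blue cup; the ring centre is at about (282,214). I'll nudge +3 mm in x and lower.

```bash
python3 -m jog '[[[-1,0.003,0,0.015,0],[-1,0.003,0,0.03,0],[-1,0.003,0,0.045,0],[-1,0.003,0,0.055,0],[-1,0.003,0,0.058,0]]]';  python3 -m jog '[[[-1,0,0,0.002,0],[-1,0,0,0.004,0],[-1,0,0,0.006,0],[-1,0,0,0.007,0],[-1,0,0,0.007,0]]]'
```

```text
time: 5.55
tool_pos: [0.4557, -0.0035, 0.0322]
tool_rot: [-3.141, 0.003, -0.002]
contact_force: [-1.0, 0.8, -2.1]
opening: 0.0314
grip_force: 25.0
time: 5.97
tool_pos: [0.4568, -0.0026, 0.0269]
tool_rot: [3.141, -0.001, -0.0]
contact_force: [0.3, -0.3, -1.2]
opening: 0.0312
grip_force: 25.0
```

```bash
python3 -m jog '[[[-1,0,0,0.001,0],[-1,0,0,0.001,0],[-1,0,0,0.002,0],[-1,0,0,0.002,0],[-1,0,0,0.002,0]]]'; python3 w.py w4 blue; python3 - <<'E'
from h import *
cv2.imwrite('pics/s4.png',cv2.resize(robot.read_camera('scene')[130:270,220:400,::-1],None,fx=4,fy=4))
E
```

```text
time: 6.38
tool_pos: [0.4567, -0.0025, 0.0248]
tool_rot: [3.141, -0.0, 0.0]
contact_force: [-0.2, 0.6, -2.1]
opening: 0.0314
grip_force: 25.0
tcp [ 0.4567 -0.0025  0.0248] [ 3.1415 -0.0003  0.0001] grip 0.031415628919450864 24.999566674232483
blue [ 280.6  232.2 4166.   142.    68. ] z.041 [ 0.4849 -0.0017] z.012 [ 0.4738 -0.0015]
blue [ 283.   278.1 1923.    73.    42. ] z.041 [ 0.4631 -0.0028] z.012 [ 0.4472 -0.0027]
```

View pics/s4.png

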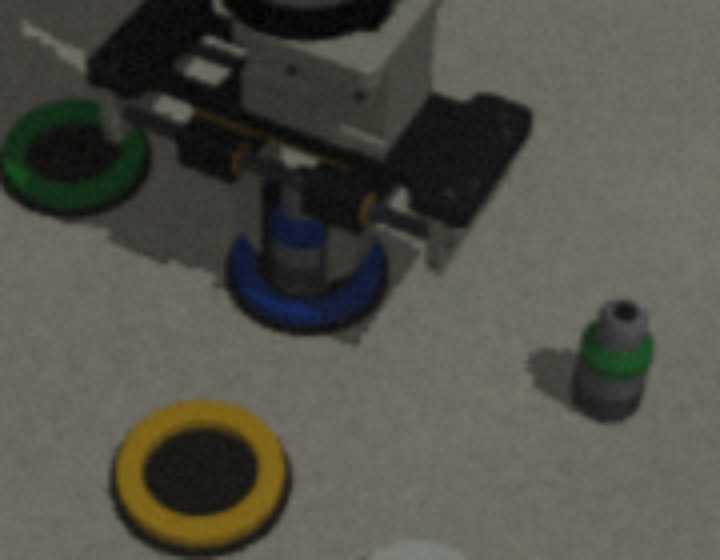

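The objective is upright inside the blue cup's ring. The wrist force still shows its weight, so I'll creep down to contact.

```bash
python3 -m jog '[[[-1,0,0,0.0005,0],[-1,0,0,0.001,0],[-1,0,0,0.001,0],[-1,0,0,0.001,0]]]'; python3 -m jog '[[[-1,0,0,0.0005,0],[-1,0,0,0.001,0],[-1,0,0,0.001,0],[-1,0,0,0.001,0]]]'
```

```text
time: 6.82
tool_pos: [0.4568, -0.0025, 0.0247]
tool_rot: [3.141, -0.001, 0.0]
contact_force: [-3.6, 1.0, 12.2]
opening: 0.0316
grip_force: 25.0
time: 7.15
tool_pos: [0.4568, -0.0025, 0.0246]
tool_rot: [3.141, -0.001, 0.0]
contact_force: [-6.3, 1.2, 23.3]
opening: 0.0316
grip_force: 25.0
```

```bash
python3 -m jog '[[[-1,0,0,-0.001,0],[-1,0,0,-0.0016,0],[-1,0,0,-0.0016,0]]]'; python3 -m jog '[[[-0.2,0,0,0,0],[0,0,0,0,0],[0.3,0,0,0,0],[0.3,0,0,0,0],[0.3,0,0,0,0]]]'; python3 -m jog '[[[0.5,0,0,-0.02,0],[1,0,0,-0.05,0],[1,0,0,-0.08,0],[1,0,0,-0.1,0],[1,0,0,-0.11,0]]]'
```

```text
time: 7.4
tool_pos: [0.4568, -0.0025, 0.0247]
tool_rot: [3.141, -0.001, 0.0]
contact_force: [-1.6, -0.3, 7.3]
opening: 0.0316
grip_force: 25.0
time: 7.82
tool_pos: [0.4566, -0.0025, 0.0241]
tool_rot: [3.142, 0.0, -0.0]
contact_force: [-0.7, 0.7, -0.2]
opening: 0.0574
grip_force: 0.0
time: 8.23
tool_pos: [0.4578, -0.0027, 0.137]
tool_rot: [3.141, -0.004, 0.0]
contact_force: [0.6, -0.9, -0.7]
opening: 0.0881
grip_force: 0.0
```

```bash
python3 -m jog '[[[1,0,-0.03,0,0],[1,0,-0.06,0,0],[1,0,-0.09,0,0],[1,0,-0.12,0,0],[1,-0.003,-0.15,0,0]]]'; python3 -m jog '[[[1,0,-0.01,0,0],[1,0,-0.01,0,0],[1,0,-0.01,0,0],[1,0,-0.01,0,0]]]'; python3 w.py w5 green red blue
```

```text
time: 8.65
tool_pos: [0.4538, 0.1488, 0.1343]
tool_rot: [3.142, -0.0, -0.0]
contact_force: [-0.2, -0.9, 0.1]
opening: 0.0921
grip_force: 0.0
time: 8.98
tool_pos: [0.4537, 0.1565, 0.1341]
tool_rot: [3.141, 0.0, -0.0]
contact_force: [0.4, 0.0, 0.6]
opening: 0.0919
grip_force: 0.0
tcp [0.4537 0.1565 0.1341] [ 3.141   0.0003 -0.0005] grip 0.09192582060066663 0.0
green [282.2 210.1 568.   41.   35. ] z.041 [0.4578 0.1568] z.012 [0.4489 0.1569]
red [ 105.2  219.2 3856.    92.    85. ] z.041 [0.4507 0.2923] z.012 [0.4409 0.3085]
blue [ 467.4  200.6 4044.    93.    87. ] z.041 [0.4653 0.0175] z.012 [0.4572 0.001 ]
```

View pics/w5.png

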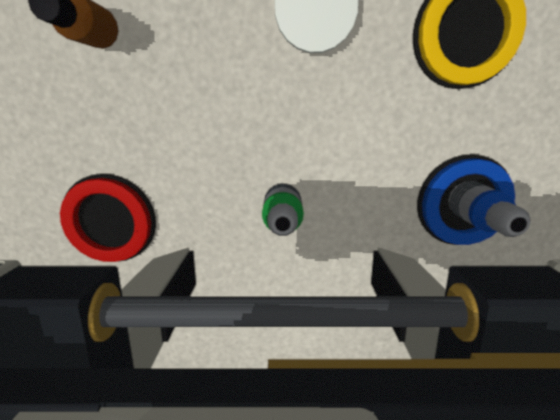

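The blue objective stands upright in its cup at (467,200). Green is centred at (282,210). I'll descend and grasp it.

```bash
python3 -m jog '[[[1,0.001,0,0.03,0],[1,0.001,0,0.05,0],[1,0.001,0,0.07,0],[1,0.001,0,0.09,0],[1,0.001,0,0.1,0]]]';  python3 -m jog '[[[1,0,0,0.006,0],[1,0,0,0.012,0],[1,0,0,0.012,0],[0.2,0,0,0,0],[0,0,0,0.012,0]]]' 25; python3 -m jog '[[[-0.2,0,0,0,0],[-0.4,0,0,0,0],[-1,0,0,0,0],[-1,0,0,0,0],[-1,0,0,0,0]]]' 25; python3 -m jog '[[[-1,0,0,0,0],[-1,0,0,0,0],[-1,0,0,0,0],[-1,0,0,0,0]]]' 25
```

```text
time: 9.45
tool_pos: [0.4538, 0.156, 0.0324]
tool_rot: [3.141, 0.003, -0.002]
contact_force: [-0.4, 0.8, -0.4]
opening: 0.0916
grip_force: 0.0
time: 9.87
tool_pos: [0.4574, 0.1579, 0.0256]
tool_rot: [-3.14, -0.007, 0.0]
contact_force: [0.7, 0.9, 0.9]
opening: 0.0829
grip_force: 0.0
time: 10.28
tool_pos: [0.4548, 0.1575, 0.0226]
tool_rot: [-3.142, -0.001, 0.0]
contact_force: [0.4, -0.0, -0.6]
opening: 0.0497
grip_force: 0.0
time: 10.62
tool_pos: [0.4547, 0.1575, 0.0224]
tool_rot: [3.141, -0.0, 0.0]
contact_force: [-0.5, 0.3, 0.8]
opening: 0.0312
grip_force: 25.0
```

```bash
python3 -m jog '[[[-1,0,0,-0.015,0],[-1,0,0,-0.04,0],[-1,0,0,-0.065,0],[-1,0,0,-0.09,0],[-1,0,0,-0.1,0]]]';  python3 -m jog '[[[-1,0,0.015,0,0],[-1,0,0.045,0,0],[-1,0,0.08,0,0],[-1,0,0.115,0,0],[-1,0,0.15,0,0]]]'; python3 -m jog '[[[-1,-0.005,0.035,0,0],[-1,-0.009,0.07,0,0],[-1,-0.009,0.105,0,0],[-1,-0.009,0.135,0,0],[-1,-0.009,0.156,0,0]]]'; python3 -m jog '[[[-1,0,0,0.02,0],[-1,0,0,0.03,0],[-1,0,0,0.03,0],[-1,0,0,0.03,0]]]'; python3 w.py w6 green; python3 - <<'E'
from h import *
cv2.imwrite('pics/s6.png',cv2.resize(robot.read_camera('scene')[100:240,160:340,::-1],None,fx=4,fy=4))
E
```

```text
time: 11.03
tool_pos: [0.4558, 0.1578, 0.1251]
tool_rot: [-3.141, -0.004, 0.0]
contact_force: [0.6, 0.2, -1.4]
opening: 0.0315
grip_force: 25.0
time: 11.45
tool_pos: [0.4541, 0.0063, 0.1222]
tool_rot: [3.142, 0.0, 0.001]
contact_force: [1.1, 0.1, -0.5]
opening: 0.0312
grip_force: 25.0
time: 11.87
tool_pos: [0.4452, -0.1511, 0.1222]
tool_rot: [3.141, -0.0, -0.002]
contact_force: [0.3, 0.3, -2.1]
opening: 0.0315
grip_force: 25.0
time: 12.2
tool_pos: [0.4451, -0.1483, 0.0919]
tool_rot: [-3.141, 0.002, -0.0]
contact_force: [0.3, 0.3, -0.2]
opening: 0.0312
grip_force: 25.0
tcp [ 0.4451 -0.1483  0.0919] [-3.1408  0.0016 -0.0001] grip 0.031179072300538235 24.999859035015106
green [ 281.1  213.5 3779.   105.    91. ] z.041 [ 0.4601 -0.1473] z.012 [ 0.4508 -0.147 ]
green [ 283.  278. 1882.   73.   42.] z.041 [ 0.4148 -0.1485] z.012 [ 0.3989 -0.1484]
```

View pics/w6.png

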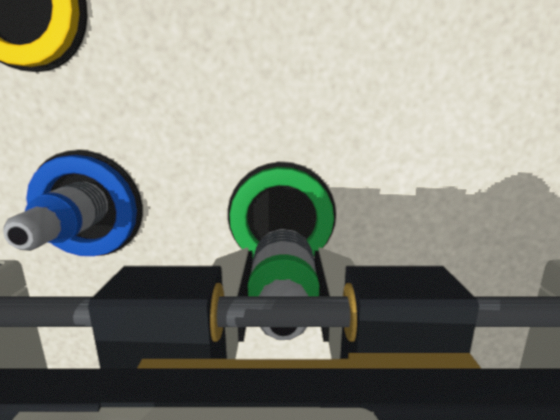

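The green objective is held upright over its cup at (282,214), and blue is settled in its own cup. I'll lower green.

```bash
python3 -m jog '[[[-1,0.002,0,0.015,0],[-1,0.002,0,0.03,0],[-1,0.002,0,0.045,0],[-1,0.002,0,0.055,0],[-1,0.002,0,0.058,0]]]';  python3 -m jog '[[[-1,0,0,0.002,0],[-1,0,0,0.004,0],[-1,0,0,0.006,0],[-1,0,0,0.007,0],[-1,0,0,0.007,0]]]'; python3 -m jog '[[[-1,0,0,0.0005,0],[-1,0,0,0.001,0],[-1,0,0,0.0015,0],[-1,0,0,0.0015,0],[-1,0,0,0.0015,0]]]'
```

```text
time: 12.72
tool_pos: [0.4474, -0.148, 0.0337]
tool_rot: [-3.141, 0.001, 0.001]
contact_force: [-0.6, -0.4, -1.0]
opening: 0.0315
grip_force: 25.0
time: 13.13
tool_pos: [0.4478, -0.1486, 0.0276]
tool_rot: [3.141, -0.001, 0.0]
contact_force: [0.2, 0.6, -0.9]
opening: 0.0313
grip_force: 25.0
time: 13.55
tool_pos: [0.4476, -0.1485, 0.0258]
tool_rot: [3.142, 0.0, -0.0]
contact_force: [0.4, 0.1, -0.6]
opening: 0.0311
grip_force: 25.0
```

```bash
python3 -m jog '[[[-1,0,0,0.0005,0],[-1,0,0,0.0008,0],[-1,0,0,0.0008,0]]]'; python3 -m jog '[[[-0.2,0,0,0,0],[0,0,0,0,0],[0.3,0,0,0,0],[0.3,0,0,0,0],[0.3,0,0,0,0]]]'; python3 -m jog '[[[0.5,0,0,-0.02,0],[1,0,0,-0.05,0],[1,0,0,-0.08,0],[1,0,0,-0.1,0],[1,0,0,-0.11,0]]]'
```

```text
time: 13.8
tool_pos: [0.4477, -0.1485, 0.0253]
tool_rot: [3.141, -0.0, 0.0]
contact_force: [0.0, 0.4, 3.5]
opening: 0.0317
grip_force: 25.0
time: 14.22
tool_pos: [0.4476, -0.1485, 0.0249]
tool_rot: [3.142, 0.0, 0.0]
contact_force: [0.4, -0.1, 1.0]
opening: 0.0576
grip_force: 0.0
time: 14.63
tool_pos: [0.4488, -0.1491, 0.1378]
tool_rot: [3.139, -0.004, 0.0]
contact_force: [0.7, -0.2, -0.7]
opening: 0.088
grip_force: 0.0
```

```bash
python3 -m jog '[[[1,0.025,0.025,0,0],[1,0.05,0.05,0,0],[1,0.075,0.075,0,0],[1,0.1,0.1,0,0],[1,0.125,0.125,0,0]]]'; python3 -m jog '[[[1,0.025,0.025,0,0],[1,0.045,0.038,0,0],[1,0.045,0.038,0,0],[1,0.045,0.038,0,0],[1,0.045,0.038,0,0]]]'; python3 w.py w7 red yellow
```

```text
time: 15.05
tool_pos: [0.5735, -0.2746, 0.1349]
tool_rot: [3.142, 0.0, -0.0]
contact_force: [0.2, 0.6, -0.1]
opening: 0.0919
grip_force: 0.0
time: 15.47
tool_pos: [0.6169, -0.3109, 0.1343]
tool_rot: [-3.141, 0.002, 0.0]
contact_force: [-0.0, 0.4, -1.3]
opening: 0.0917
grip_force: 0.0
tcp [ 0.6169 -0.3109  0.1343] [-3.1406  0.0016  0.0002] grip 0.09166238167183592 0.0
red [283.  211.5 724.   41.   42. ] z.041 [ 0.6199 -0.311 ] z.012 [ 0.6107 -0.3109]
yellow [ 429.1  361.5 3302.   291.    16. ] z.041 [ 0.4812 -0.4398] z.012 [ 0.4556 -0.4551]
yellow [463.1 311.8 970.   33.   59. ] z.041 [ 0.5319 -0.4618] z.012 [ 0.5123 -0.4797]
yellow [103. 312. 940.  33.  59.] z.041 [ 0.5314 -0.16  ] z.012 [ 0.5117 -0.1419]
```

View pics/w7.png

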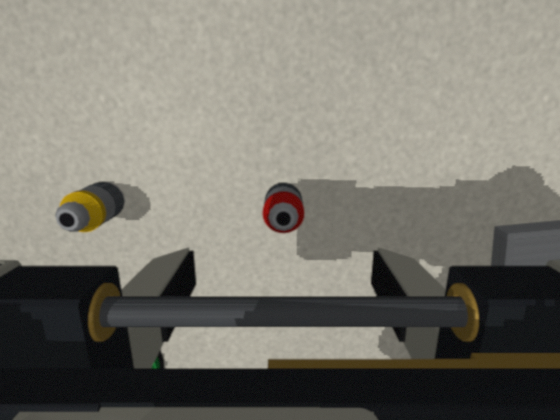

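Red is centred at (283,210) with its neighbours clear, so I'll grasp.

```bash
python3 -m jog '[[[1,0.001,0,0.03,0],[1,0.001,0,0.05,0],[1,0.001,0,0.07,0],[1,0.001,0,0.09,0],[1,0.001,0,0.1,0]]]';  python3 -m jog '[[[1,0,0,0.006,0],[1,0,0,0.012,0],[1,0,0,0.012,0],[0.2,0,0,0.012,0],[0,0,0,0.012,0]]]' 25; python3 -m jog '[[[-0.2,0,0,0,0],[-0.4,0,0,0,0],[-1,0,0,0,0],[-1,0,0,0,0],[-1,0,0,0,0]]]' 25; python3 -m jog '[[[-1,0,0,0,0],[-1,0,0,0,0],[-1,0,0,0,0],[-1,0,0,0,0]]]' 25
```

```text
time: 15.93
tool_pos: [0.617, -0.31, 0.033]
tool_rot: [-3.14, 0.003, 0.001]
contact_force: [-0.6, 0.6, -0.9]
opening: 0.092
grip_force: 0.0
time: 16.35
tool_pos: [0.6192, -0.3119, 0.0243]
tool_rot: [3.14, -0.002, 0.0]
contact_force: [0.5, -0.6, 0.0]
opening: 0.0829
grip_force: 0.0
time: 16.77
tool_pos: [0.6187, -0.3116, 0.0231]
tool_rot: [3.141, -0.0, -0.0]
contact_force: [-0.1, -0.0, 0.1]
opening: 0.0498
grip_force: 0.0
time: 17.1
tool_pos: [0.6186, -0.3115, 0.023]
tool_rot: [-3.142, 0.0, -0.0]
contact_force: [-0.4, -0.2, -0.1]
opening: 0.0315
grip_force: 25.0
```

```bash
python3 -m jog '[[[-1,0,0,-0.015,0],[-1,0,0,-0.04,0],[-1,0,0,-0.065,0],[-1,0,0,-0.09,0],[-1,0,0,-0.1,0]]]';  python3 -m jog '[[[-1,-0.005,-0.015,0,0],[-1,-0.015,-0.045,0,0],[-1,-0.025,-0.08,0,0],[-1,-0.035,-0.115,0,0],[-1,-0.045,-0.15,0,0]]]'; python3 -m jog '[[[-1,-0.01,-0.035,0,0],[-1,-0.02,-0.07,0,0],[-1,-0.03,-0.105,0,0],[-1,-0.04,-0.14,0,0],[-1,-0.05,-0.175,0,0]]]'; python3 -m jog '[[[-1,-0.01,-0.035,0,0],[-1,-0.02,-0.07,0,0],[-1,-0.03,-0.105,0,0],[-1,-0.04,-0.14,0,0],[-1,-0.05,-0.175,0,0]]]'; python3 -m jog '[[[-1,-0.01,-0.035,0,0],[-1,-0.02,-0.07,0,0],[-1,-0.03,-0.1,0,0],[-1,-0.034,-0.121,0,0],[-1,-0.034,-0.121,0,0]]]'; python3 -m jog '[[[-1,0,0,0.02,0],[-1,0,0,0.03,0],[-1,0,0,0.03,0],[-1,0,0,0.03,0]]]'; python3 w.py w8 red
```

```text
time: 17.52
tool_pos: [0.6199, -0.3123, 0.1268]
tool_rot: [3.139, -0.004, 0.0]
contact_force: [0.4, -0.8, -0.3]
opening: 0.0314
grip_force: 25.0
time: 17.93
tool_pos: [0.5724, -0.1601, 0.122]
tool_rot: [-3.141, 0.001, -0.001]
contact_force: [1.2, 0.5, -1.7]
opening: 0.031
grip_force: 25.0
time: 18.35
tool_pos: [0.5225, 0.015, 0.1224]
tool_rot: [-3.142, 0.001, -0.0]
contact_force: [0.4, 0.1, -1.0]
opening: 0.0315
grip_force: 25.0
time: 18.77
tool_pos: [0.4725, 0.19, 0.1224]
tool_rot: [3.141, 0.001, -0.0]
contact_force: [0.7, -0.9, -1.4]
opening: 0.0318
grip_force: 25.0
time: 19.18
tool_pos: [0.438, 0.313, 0.1223]
tool_rot: [-3.141, 0.001, 0.004]
contact_force: [-0.6, -0.2, -1.3]
opening: 0.0314
grip_force: 25.0
time: 19.52
tool_pos: [0.4393, 0.3086, 0.0921]
tool_rot: [3.14, 0.002, -0.001]
contact_force: [0.7, 0.1, -2.2]
opening: 0.0316
grip_force: 25.0
tcp [0.4393 0.3086 0.0921] [ 3.1403  0.0022 -0.0008] grip 0.03162510383939988 24.99974012374878
red [ 279.2  215.  3787.   105.    89. ] z.041 [0.4531 0.3107] z.012 [0.4436 0.311 ]
red [ 283.   277.8 1908.    73.    43. ] z.041 [0.4089 0.3083] z.012 [0.393  0.3083]
```

View pics/w8.png

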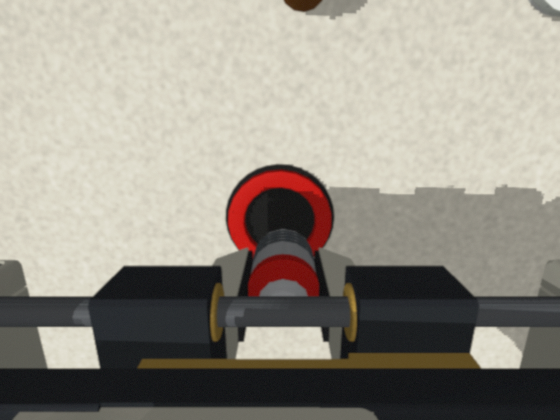

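Red is held upright over its cup (ring centre about (280,215)). I'll lower it.

```bash
python3 -m jog '[[[-1,0.001,-0.001,0.015,0],[-1,0.001,-0.001,0.03,0],[-1,0.001,-0.001,0.045,0],[-1,0.001,-0.001,0.055,0],[-1,0.001,-0.001,0.058,0]]]';  python3 -m jog '[[[-1,0,0,0.002,0],[-1,0,0,0.004,0],[-1,0,0,0.006,0],[-1,0,0,0.007,0],[-1,0,0,0.007,0]]]'; python3 -m jog '[[[-1,0,0,0.0005,0],[-1,0,0,0.001,0],[-1,0,0,0.0013,0],[-1,0,0,0.0013,0],[-1,0,0,0.0013,0]]]'
```

```text
time: 19.98
tool_pos: [0.4404, 0.3099, 0.034]
tool_rot: [3.141, 0.001, -0.001]
contact_force: [-0.7, -0.8, -1.1]
opening: 0.0315
grip_force: 25.0
time: 20.4
tool_pos: [0.4407, 0.3106, 0.0282]
tool_rot: [-3.141, -0.0, 0.0]
contact_force: [-0.4, 0.2, -2.0]
opening: 0.0313
grip_force: 25.0
time: 20.82
tool_pos: [0.4406, 0.3105, 0.0267]
tool_rot: [3.142, -0.0, -0.0]
contact_force: [0.3, 0.4, -1.6]
opening: 0.0312
grip_force: 25.0
```

```bash
python3 -m jog '[[[-1,0,0,0.0005,0],[-1,0,0,0.001,0],[-1,0,0,0.001,0],[-1,0,0,0.001,0]]]'
```

```text
time: 21.15
tool_pos: [0.4407, 0.3105, 0.0259]
tool_rot: [-3.142, -0.0, 0.0]
contact_force: [0.5, -0.9, 3.0]
opening: 0.0313
grip_force: 25.0
```

```bash
python3 -m jog '[[[-0.2,0,0,0,0],[0,0,0,0,0],[0.3,0,0,0,0],[0.3,0,0,0,0],[0.3,0,0,0,0]]]'; python3 -m jog '[[[0.5,0,0,-0.02,0],[1,0,0,-0.05,0],[1,0,0,-0.08,0],[1,0,0,-0.1,0],[1,0,0,-0.11,0]]]'; python3 -m jog '[[[1,0.01,0.03,0,0],[1,0.02,0.065,0,0],[1,0.035,0.1,0,0],[1,0.05,0.135,0,0],[1,0.065,0.17,0,0]]]'; python3 -m jog '[[[1,0.015,0.035,0,0],[1,0.03,0.07,0,0],[1,0.045,0.105,0,0],[1,0.06,0.14,0,0],[1,0.07,0.175,0,0]]]'; python3 -m jog '[[[1,0.015,0.035,0,0],[1,0.03,0.07,0,0],[1,0.043,0.105,0,0],[1,0.043,0.122,0,0],[1,0.043,0.122,0,0]]]'; python3 -m jog '[[[1,0,0,0,0],[1,0,0,0,0],[1,0,0,0,0]]]'; python3 w.py w9 yellow; python3 - <<'E'
from h import *
cv2.imwrite('pics/t9.png',robot.read_camera('scene')[:,:,::-1])
E
```

```text
time: 21.57
tool_pos: [0.4406, 0.3105, 0.0256]
tool_rot: [3.141, -0.0, 0.0]
contact_force: [-0.2, 0.5, 0.2]
opening: 0.0574
grip_force: 0.0
time: 21.98
tool_pos: [0.4418, 0.3111, 0.1386]
tool_rot: [-3.14, -0.004, 0.0]
contact_force: [-1.1, 1.2, -0.2]
opening: 0.0884
grip_force: 0.0
time: 22.4
tool_pos: [0.5055, 0.1389, 0.135]
tool_rot: [3.141, 0.001, 0.001]
contact_force: [0.7, 0.1, 0.6]
opening: 0.0919
grip_force: 0.0
time: 22.82
tool_pos: [0.5762, -0.0365, 0.1348]
tool_rot: [-3.141, 0.001, -0.0]
contact_force: [0.9, 1.2, -0.2]
opening: 0.0919
grip_force: 0.0
time: 23.23
tool_pos: [0.6184, -0.1608, 0.1341]
tool_rot: [3.141, 0.001, -0.004]
contact_force: [-0.6, 0.2, 0.5]
opening: 0.092
grip_force: 0.0
time: 23.48
tool_pos: [0.6183, -0.1549, 0.1354]
tool_rot: [-3.141, 0.001, 0.001]
contact_force: [-0.1, 0.0, 0.7]
opening: 0.0918
grip_force: 0.0
tcp [ 0.6183 -0.1549  0.1354] [-3.141   0.0008  0.0015] grip 0.09181109243435416 0.0
yellow [  88.9  232.4 3484.    91.    75. ] z.041 [ 0.6036 -0.0038] z.012 [0.5924 0.0142]
yellow [ 425.6  361.4 3341.   292.    16. ] z.041 [ 0.482  -0.2815] z.012 [ 0.4564 -0.2965]
yellow [463.3 311.7 972.   33.   59. ] z.041 [ 0.5328 -0.3068] z.012 [ 0.5133 -0.3248]
```

View pics/t9.png

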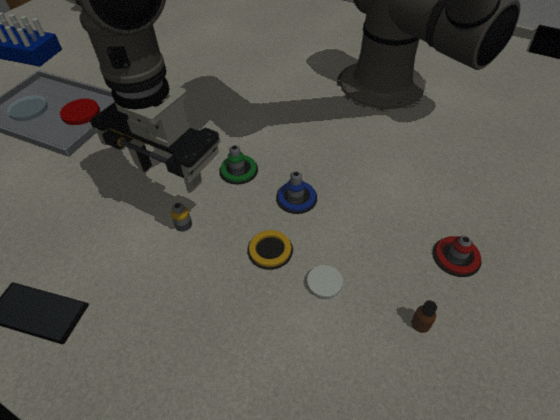

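Red (463,248), green (236,160) and blue (296,188) stand upright in their cups; the dish and bottle haven't moved. Now for yellow's exact position.

```bash
python3 - <<'E'
from h import *
s=robot.observe();P=pose('wrist',s);im=cv2.imread('pics/w9.png')[:,:,::-1].copy()
for b in blobs(im,'yellow',60): 
    if b[1]<290: print(np.round(b,1),plane(P,*b[:2],.041)[:2])
E
```

```text
[  88.9  232.4 3484.    91.    75. ] [ 0.6038 -0.0037]
[284.5 211.6 691.   42.   39. ] [ 0.6211 -0.1564]
```

```bash
python3 -m jog '[[[1,0,0.001,0.03,0],[1,0,0.001,0.05,0],[1,0,0.001,0.07,0],[1,0,0.001,0.09,0],[1,0,0.001,0.1,0]]]';  python3 -m jog '[[[1,0,0,0.006,0],[1,0,0,0.012,0],[1,0,0,0.012,0],[0.2,0,0,0.012,0],[0,0,0,0.012,0]]]' 25; python3 -m jog '[[[-0.2,0,0,0,0],[-0.4,0,0,0,0],[-1,0,0,0,0],[-1,0,0,0,0],[-1,0,0,0,0]]]' 25; python3 -m jog '[[[-1,0,0,0,0],[-1,0,0,0,0],[-1,0,0,0,0],[-1,0,0,0,0]]]' 25
```

```text
time: 24.0
tool_pos: [0.6174, -0.1561, 0.0334]
tool_rot: [-3.14, 0.003, 0.001]
contact_force: [0.2, 0.2, -0.5]
opening: 0.0917
grip_force: 0.0
time: 24.42
tool_pos: [0.6193, -0.1577, 0.0248]
tool_rot: [3.141, -0.002, 0.0]
contact_force: [0.0, 0.3, 0.9]
opening: 0.0831
grip_force: 0.0
time: 24.83
tool_pos: [0.6187, -0.1576, 0.0239]
tool_rot: [3.141, -0.0, -0.0]
contact_force: [0.1, -0.4, -0.2]
opening: 0.0496
grip_force: 0.0
time: 25.17
tool_pos: [0.6186, -0.1574, 0.0237]
tool_rot: [-3.142, 0.0, 0.0]
contact_force: [0.6, 0.5, 0.4]
opening: 0.0315
grip_force: 25.0
```

```bash
python3 -m jog '[[[-1,0,0,-0.015,0],[-1,0,0,-0.035,0],[-1,0,0,-0.055,0],[-1,0,0,-0.067,0],[-1,0,0,-0.067,0]]]';  python3 -m jog '[[[-1,-0.005,-0.015,0,0],[-1,-0.01,-0.045,0,0],[-1,-0.02,-0.08,0,0],[-1,-0.025,-0.115,0,0],[-1,-0.03,-0.15,0,0]]]'; python3 -m jog '[[[-1,0,-0.018,0,0],[-1,0,-0.023,0,0],[-1,0,-0.023,0,0],[-1,0,-0.023,0,0],[-1,0,-0.023,0,0]]]'; python3 w.py w10 yellow
```

```text
time: 25.58
tool_pos: [0.6202, -0.1581, 0.0936]
tool_rot: [3.14, -0.005, 0.0]
contact_force: [2.1, -0.1, -1.0]
opening: 0.0317
grip_force: 25.0
time: 26.0
tool_pos: [0.5872, -0.0063, 0.0893]
tool_rot: [-3.141, 0.002, -0.001]
contact_force: [0.3, -0.2, -1.4]
opening: 0.0316
grip_force: 25.0
time: 26.42
tool_pos: [0.5887, 0.0141, 0.0902]
tool_rot: [3.141, 0.0, -0.001]
contact_force: [0.1, -0.8, -1.1]
opening: 0.0319
grip_force: 25.0
tcp [0.5887 0.0141 0.0902] [ 3.1411  0.0005 -0.0012] grip 0.031876265137697056 24.99973475933075
yellow [ 321.3  361.1 4107.   343.    17. ] z.041 [ 0.4923 -0.0136] z.012 [ 0.4667 -0.0176]
yellow [ 278.9  215.8 3861.   107.    88. ] z.041 [0.6028 0.0164] z.012 [0.5932 0.0168]
yellow [ 283.1  276.7 2000.    73.    45. ] z.041 [0.5603 0.0139] z.012 [0.5446 0.0139]
```

View pics/w10.png

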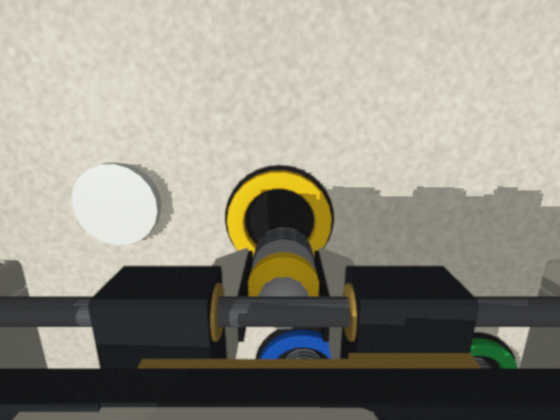

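Yellow is upright over its cup (ring centre about (279,216)), and the dish at (117,204) is well clear.

```bash
python3 -m jog '[[[-1,0.001,-0.001,0.015,0],[-1,0.001,-0.001,0.03,0],[-1,0.001,-0.001,0.045,0],[-1,0.001,-0.001,0.053,0],[-1,0.001,-0.001,0.056,0]]]';  python3 -m jog '[[[-1,0,0,0.002,0],[-1,0,0,0.004,0],[-1,0,0,0.005,0],[-1,0,0,0.006,0],[-1,0,0,0.006,0]]]'; python3 -m jog '[[[-1,0,0,0.0005,0],[-1,0,0,0.001,0],[-1,0,0,0.001,0],[-1,0,0,0.001,0],[-1,0,0,0.001,0]]]'
```

```text
time: 26.88
tool_pos: [0.5888, 0.0155, 0.0331]
tool_rot: [-3.142, 0.003, -0.001]
contact_force: [-1.3, -0.6, -1.5]
opening: 0.0316
grip_force: 25.0
time: 27.3
tool_pos: [0.5898, 0.0165, 0.029]
tool_rot: [3.141, -0.001, 0.0]
contact_force: [-0.3, -0.3, -1.9]
opening: 0.0316
grip_force: 25.0
time: 27.72
tool_pos: [0.5896, 0.0165, 0.0277]
tool_rot: [3.141, -0.0, -0.0]
contact_force: [-0.4, -0.2, -0.5]
opening: 0.0314
grip_force: 25.0
```

```bash
python3 -m jog '[[[-1,0,0,0.0005,0],[-1,0,0,0.001,0],[-1,0,0,0.0012,0],[-1,0,0,0.0012,0],[-1,0,0,0.0012,0]]]'
```

```text
time: 28.13
tool_pos: [0.5897, 0.0165, 0.0267]
tool_rot: [3.141, -0.0, 0.0]
contact_force: [-0.3, -0.5, 1.1]
opening: 0.0313
grip_force: 25.0
```

```bash
python3 -m jog '[[[-0.2,0,0,0,0],[0,0,0,0,0],[0.2,0,0,0,0],[0.2,0,0,0,0],[0.2,0,0,0,0]]]'; python3 -m jog '[[[0.2,0,0,-0.02,0],[0.2,0,0,-0.05,0],[0.2,0,0,-0.08,0],[0.2,0,0,-0.11,0],[0.2,0,0,-0.14,0]]]'; python3 -m jog '[[[1,-0.03,0,-0.02,0],[1,-0.06,0.03,-0.04,0],[1,-0.06,0.06,-0.04,0],[1,-0.06,0.09,-0.04,0],[1,-0.06,0.12,-0.04,0]]]'; python3 -m jog '[[[1,0,0.03,0,0],[1,0,0.06,0,0],[1,0,0.08,0,0],[1,0,0.08,0,0],[1,0,0.08,0,0]]]'; python3 - <<'E'
from h import *
cv2.imwrite('pics/s11.png',robot.read_camera('scene')[:,:,::-1])
E
```

```text
time: 28.55
tool_pos: [0.5896, 0.0165, 0.0264]
tool_rot: [3.141, -0.0, 0.0]
contact_force: [-0.1, -0.4, 0.5]
opening: 0.0543
grip_force: 0.0
time: 28.97
tool_pos: [0.5894, 0.0165, 0.1679]
tool_rot: [3.142, 0.0, -0.0]
contact_force: [1.1, -0.2, 0.1]
opening: 0.0551
grip_force: 0.0
time: 29.38
tool_pos: [0.5293, -0.1046, 0.2076]
tool_rot: [3.141, -0.002, 0.001]
contact_force: [0.4, 0.8, -1.1]
opening: 0.084
grip_force: 0.0
time: 29.8
tool_pos: [0.5293, -0.1843, 0.2062]
tool_rot: [-3.141, 0.0, -0.002]
contact_force: [0.4, -0.2, -0.3]
opening: 0.0918
grip_force: 0.0
```

View pics/s11.png

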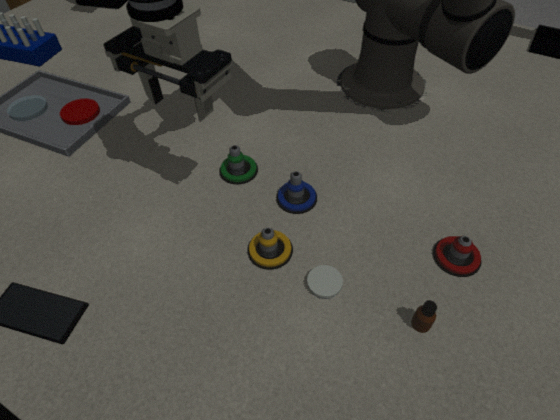

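All four stand upright in their cups: yellow (268,241), blue (296,188), green (236,160) and red (463,248). The dish and bottle are in their original places and the robot is clear.

```bash
python3 -c "
from cell import robot
print(robot.hand_in())"
```

```text
the job is handed in; nothing more can be done
None
```

All four objectives are standing upright in the cups of their own colour, the dish and oil bottle have not moved, and the job is handed in at about 30 s of the 120 s allowed.

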